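# Refit the missing tube light of a laparoscopy box trainer

### The arm

A 6-joint arm with a two-finger parallel gripper is mounted at the origin on the work surface. World frame = base frame: x ahead of the robot, y to its left, z up, the work surface at z = 0. Lengths are in m, angles in rad, forces in N, time in s.
With the tool pointing down it reaches from about 0.35 to 0.85 m from the base axis. Payload 8.1 kg.
Tool frame: the origin (TCP) lies on the mounting face of the last link; the fingertips stand 186 mm ahead of it and the grasp point (between the pads) lies 167 mm ahead of it; z points along the fingers, y is the line along which they close (so a half turn about z gives the same grasp; the last joint's range is limited). The gripper opens to 93 mm and grips with 3 to 60 N. Pads are 15 mm wide; open, the fingers measure 128 mm over their backs; the gripper's body (75 mm by 188 mm) begins 65 mm behind the grasp point.
Start: joints at [-1.394, 0.13, 1.488, -0, 1.523, -0.085], TCP at [0.155, -0.58, 0.405] pointing down, gripper open.
Joint ranges: [-2.96, 2.96], [-0.89, 2.26], [0.02, 2.5], [-1.34, 4.48], [0, 2.73], [-2.66, 2.66]. Speed limits (rad/s): [2.39, 2.39, 2.79, 3.14, 3.14, 3.14].

### API

Orientations are given as a rotation vector (axis times angle).
In Python, from plant import read_state, read_camera, camera_params, close_job gives the robot as it stands. The module is installed in compiled form; this text tells all that it offers.
- The arm moves only by the tool servo_tool, never from a script. Its argument "increments" is a list of rows, each an object with "slide": the shift along the tool's x, y, z in mm, a list of three; "dr": the turn, a rotation vector about the tool's x, y, z in rad, a list of three; "jaw": the closure, from 0 (fully open) to 1 (shut). In form: [{"slide": [x, y, z], "dr": [ax, ay, az], "jaw": jaw}, ...]. A call has 1 to 20 rows; each row is the pose to reach, as a shift and turn from the pose commanded when the call began, along the tool's axes at that moment; what a row does not reach only later rows make up. A row lasts 1/10 s, in which the tool goes at most 50 mm and 8.59 degrees, less where a joint would pass 70% of its speed; a pose out of reach is approached as far as the arm can. A call with a gripper value outside its range is refused whole. The fingers move at their own pace and stop on an object; "force" is the grip in N (left out, the last holds). Time passes only in rows, so rows that repeat a pose let the fingers close. It gives the time, the measured TCP pose, the force, the opening and the grip force at its end, in the units of the state.
- read_state(): the state, without advancing time (a new reading comes with each control period).
- read_camera(name): name is "scene" or "top" or "wrist"; returns (picture, depth): 480x640x3 uint8, red, green, blue; 480x640 float32, m along the optical axis (not along the pixel's ray), 0 where there is no reading.
- camera_params(name): a dict with "fx", "fy", "cx", "cy" (pixels), "rvec" (rotation vector, rad) and "tvec" (3), from world to camera coordinates, as OpenCV has them. Camera axes: x right, y down, z forward; pixel columns grow to the right and rows downward; lengths in m; the calibration is good to about 2 mm. A picture is of the moment at which its call begins: read the wrist's pose just before it. camera_params takes no time and is no camera call; for the wrist camera it gives the pose at the moment of the call.
- close_job(): hands the job in; it is judged then, once.
The state is a dict: "t": time; "q": joint angles; "dq": joint speeds; "joint_torque": joint torques, N m; "tool_pos": TCP position; "orientation": TCP orientation; "force": force on the tool from outside, world axes, zero at the start; "wrist_torque": the same for the moment, N m; "opening": finger opening in m; "gripper_force": force on a finger pad.
Only numpy, scipy, OpenCV 4.12 (cv2) and the standard library are available. Lean on these libraries where they do the work, as an engineer would, in place of code of your own. Each camera call takes 0.05 s, during which the arm holds its last target. There are 200 camera calls.

### The job

One of the two tube lights is missing from the box trainer: slide the trainer's top panel fully back by its handle, away from the robot, take the tube light from its white charging cradle and snap it home, centred, in both clips of the empty lamp bracket inside. Then slide the panel fully shut again. Leave the light that is already fitted as it is, and the bottle, the trocar and the grasper where they are.

Things in the scene. Friction and masses are not known exactly. Their poses are not given: they have to be found in the camera images.
- trainer: Box trainer, fixed: black open frame 310 mm deep (x), 420 wide (y), 207 high, runners 70 mm longer at the far side, white floor, smoked clear top with round skin-coloured pads. Origin: centre of its underside; x to its far side, y left, z up. The near 65 mm of the top is a fixed leaf (inner edge at x = -90, top at z = 195 mm) above the lamp brackets. Peg board 45 mm high on the floor, x = 47 to 123, y = -75 to 75 mm.
- panel (a joint): Sliding panel, the main leaf of the trainer's top (247 x 398 x 5 mm, top face at z = 201 mm). 0 m = shut; grows as it slides to the far side (trainer +x), away from the fixed leaf, to the stop at 0.205 m; then the opening runs from trainer x = -90 to +114 mm, y = -200 to +200 mm. It starts within 30 mm of shut, slides with 2 N and stays where left.
- panel_handle (a point): Centre of the grip bar of the sliding panel's black bow handle, which moves with it: bar 12 mm thick (trainer x), 12 mm high, 110 mm long (trainer y), 20 mm clear above the panel between its two end posts; bar centre at z = 227 mm, at trainer x = -65, y = 0 when shut. It can be pinched across its thickness from above.
- bracket_left: Lamp bracket in the trainer's left half, fixed: sloped aluminium plate with two spring-steel C clips. Origin: where a lamp's centre lies when fully home (trainer x = -60, y = +100, z = 85 mm). x along the lamp (trainer -y); z out of the clips' mouths, up and towards the trainer's far side, 28 degrees from vertical; y across the clips, down and far. A lamp goes in along -z.
- bracket_right: Lamp bracket in the right half, same axes, at trainer y = -100 mm; one bracket is empty. Clips of both: 14 mm wide, at x = -50 and +50 mm; mouth narrows to 17 mm, flared to 26 mm at the lips, 20 mm out from the lamp axis. The sprung jaws yield to about 10 N in all, then close over the tube. Plate face at z = -31 mm: room for fingers beside the tube between the clips (86 mm clear).
- lamp: Loose tube light lying in the charging cradle: straight opal tube of 24 mm diameter, 160 mm long, an aluminium cap (25.6 mm diameter, 10 mm long) on each end, alike both ways round and all round, about 110 g. Origin: its centre; x along its length. In the cradle its axis is level, 45 mm above the desk.
- fitted_lamp: The other tube light, of the same kind, already snapped into one of the two brackets. Origin: its centre; x along its length.
- cradle: White charging cradle, fixed to the desk: base 150 x 62 x 14 mm with two V-shaped saddles, 20 mm wide, open above, at x = -52 and +52 mm, 51 mm high, 56 mm over their arms. Origin: centre of its underside; x along the lamp that lies in it. The tube is free between the saddles (84 mm clear).
- bottle: Blue drinking bottle standing on the desk, 66 mm in diameter, 210 mm high. Origin: centre of its underside. Bystander.
- trocar: Trocar sleeve lying on the desk: white head 42 x 34 x 32 mm and steel sleeve of 13 mm diameter along its x, 160 mm long in all. Origin: on the desk under about its middle. Bystander.
- grasper: Laparoscopic grasper lying on the desk: thin black shaft along its x and a black ring handle, 400 mm long in all. Origin: on the desk under its shaft, 60 mm in front of the handle. Bystander.
Things that resemble listed ones, but are neither listed nor needed, are in the scene too. Leave any orange or yellow look-alike of the lamp alone.

How it is judged:
On the way, in this order (a step that is already met when the one before it is completed fails the run):
1. the top panel is slid back (value of joint panel above 0.18 m), for 0.2 s.
2. the lamp is lifted out of its cradle (height (world z) of lamp above 0.1 m), for 0.1 s.
3. the lamp is home in both clips of the empty bracket, and let go (((x of lamp in the frame of bracket_left between -0.012 and 0.012 m and y of lamp in the frame of bracket_left between -0.004 and 0.004 m and z of lamp in the frame of bracket_left between -0.004 and 0.004 m and angle between the x axis of lamp and the x axis of bracket_left, either way round below 0.06 rad) or (x of lamp in the frame of bracket_right between -0.012 and 0.012 m and y of lamp in the frame of bracket_right between -0.004 and 0.004 m and z of lamp in the frame of bracket_right between -0.004 and 0.004 m and angle between the x axis of lamp and the x axis of bracket_right, either way round below 0.06 rad)) and contact force between the fingers and lamp below 0.1 N), for 0.2 s.
4. the panel is shut again (value of joint panel below 0.006 m), for 0.2 s.
At the end, for the whole second after the job is handed in: The loose lamp is home in the formerly empty bracket: centre within 4 mm across the clips and in depth, 12 mm along the lamp, axis within 0.06 rad. Panel within 6 mm of shut. Fitted lamp within 6 mm of its start; bottle, trocar and grasper within 30 mm of theirs (((x of lamp in the frame of bracket_left between -0.012 and 0.012 m and y of lamp in the frame of bracket_left between -0.004 and 0.004 m and z of lamp in the frame of bracket_left between -0.004 and 0.004 m and angle between the x axis of lamp and the x axis of bracket_left, either way round below 0.06 rad) or (x of lamp in the frame of bracket_right between -0.012 and 0.012 m and y of lamp in the frame of bracket_right between -0.004 and 0.004 m and z of lamp in the frame of bracket_right between -0.004 and 0.004 m and angle between the x axis of lamp and the x axis of bracket_right, either way round below 0.06 rad)) and value of joint panel below 0.006 m and distance of fitted_lamp from where it was at the start of the episode below 0.006 m and linear speed of lamp below 0.02 m/s and distance of each of bottle, trocar, grasper from where it was at the start of the episode below 0.03 m); the robot touches nothing.
It fails at once if the fitted lamp is knocked out of its clips (distance of fitted_lamp from where it was at the start of the episode above 0.012 m).
It fails at once if the bottle is knocked over (angle between bottle's own z axis and vertical above 0.5 rad).
It also fails if it takes over 67 s, if anything falls off the work surface, if the arm or the gripper's body presses on something with over 40 N, if the wrist force passes 120 N, or if a joint passes its speed limit or range.

## Working session

There is one attempt and no reset: what is moved stays moved. The work goes in short steps, Python scripts to look and compute and a tool call to move; the robot and the scene stay as the last step left them, time stands still between calls to the robot, and variables do not carry over. Pictures are saved under pics/ and viewed, at most 10 in all, crops included, and the job is handed in when it is done.

Besides the shell and the picture viewer there is one more tool, called after "Request:" by a JSON object that holds its "method" and its "body". servo_tool: Moves the arm, as the interface text tells. Its arguments: {"type":"object","properties":{"increments":{"type":"array"},"force":{"type":"number"}},"required":["increments"]}

```bash
mkdir -p pics; cat > h.py <<'E'
import numpy as np, cv2
from scipy.spatial.transform import Rotation as R
from plant import read_state, read_camera, camera_params, close_job
def grab(n):
    p=camera_params(n); im,d=read_camera(n); np.savez(f'{n}.npz',im=im,d=d,**{k:np.array(v) for k,v in p.items()}); return im,d,p
def save(im,f): cv2.imwrite('pics/'+f,im[...,::-1])
def load(n): z=np.load(f'{n}.npz'); return z['im'],z['d'],{k:z[k] for k in('fx','fy','cx','cy','rvec','tvec')}
def cloud(d,p):
    v,u=np.mgrid[:480,:640]; c=np.stack([(u-p['cx'])/p['fx']*d,(v-p['cy'])/p['fy']*d,d],-1)
    return (c-np.array(p['tvec']))@R.from_rotvec(np.array(p['rvec'])).as_matrix()
E
python3 - <<'E'
from h import *
ims=[]
for n in('scene','top'):
    im,d,p=grab(n); save(im,n+'.png'); print(n,p)
s=read_state();print(s)
E
```

```text
scene {'fx': 589.0459522868756, 'fy': 589.0459522868756, 'cx': 325.509903679271, 'cy': 247.20138921500794, 'rvec': array([ 2.36240646, -0.32098085,  0.14932281]), 'tvec': array([-0.42444888,  0.20202304,  1.38601219])}
top {'fx': 518.6912235878334, 'fy': 518.6912235878334, 'cx': 309.80820760474046, 'cy': 243.69680303529503, 'rvec': array([ 2.08339974, -2.11738342,  0.23257302]), 'tvec': array([0.04393785, 0.47936434, 1.41391858])}
{'t': 0.1, 'q': array([-1.39437989e+00,  1.31099156e-01,  1.48916287e+00, -1.02244898e-06,
        1.52299801e+00, -8.54072539e-02]), 'dq': array([-0.00062797, -0.0018666 , -0.00423072,  0.00053575,  0.000543  ,
        0.00019152]), 'joint_torque': array([ 2.06271390e-03, -5.61340642e+01, -4.93095016e+01,  7.71923969e-02,
        2.92172522e-02, -7.73844681e-05]), 'tool_pos': array([ 0.15528706, -0.57934717,  0.40378814]), 'orientation': array([-3.11305954e+00, -4.09880633e-01,  1.20679103e-04]), 'force': array([-0.41468226, -0.45908617,  0.53533038]), 'wrist_torque': array([0.01265856, 0.00516991, 0.04534585]), 'gripper_force': 0.0, 'opening': 0.09291088572345628}
```

View pics/scene.png

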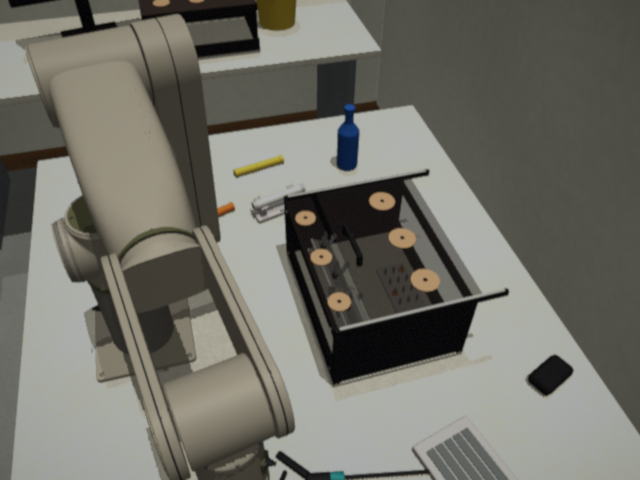

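View pics/top.png

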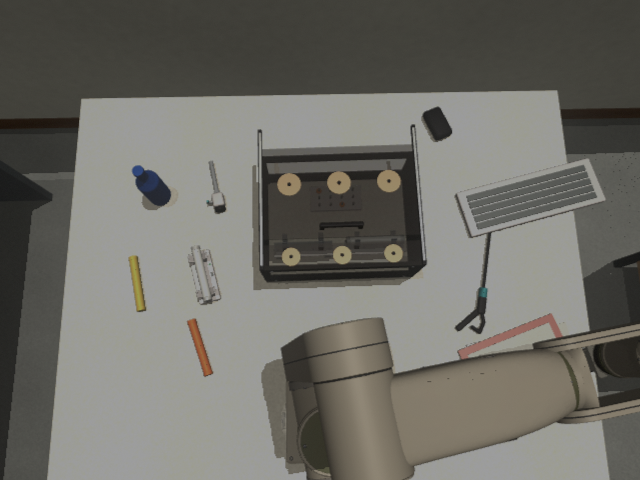

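The top view shows the lamp candidates: a white tube in the cradle at (203,275), an orange one at (200,347) and a yellow one at (137,283). I choose the white one. The handle bar is at (341,225), the bottle at (152,187) and the trocar at (216,187).

```bash
python3 - <<'E'
from h import *
im,d,p=load('top'); P=cloud(d,p)
a=cv2.resize(im[120:290,240:440],None,fx=3,fy=3,interpolation=cv2.INTER_CUBIC)
b=cv2.resize(im[230:320,170:240],None,fx=5.66,fy=5.66,interpolation=cv2.INTER_CUBIC)[:510]
a=a[:510]; c=np.zeros((510,200,3),np.uint8); b=cv2.resize(b,(200,257)); c[:257]=b
save(np.hstack([a,c]),'crop1.png')
print('desk z',np.median(P[300:320,90:120,2]), 'd zeros',(d==0).mean())
# handle
def pts(P,im,r,zlo,zhi):
    v0,v1,u0,u1=r; q=P[v0:v1,u0:u1].reshape(-1,3); m=(q[:,2]>zlo)&(q[:,2]<zhi); return q[m]
for name,r,zl,zh in(('handle',(205,245,310,370),.222,.25),('top',(120,290,240,440),.19,.216),('lamp',(235,315,175,235),.048,.075),('cradle',(235,315,175,235),.008,.02)):
    q=pts(P,im,r,zl,zh)
    if len(q)<5: print(name,len(q));continue
    rc=cv2.minAreaRect(q[:,:2].astype(np.float32)*1000)
    print(name,len(q),q.mean(0).round(4),np.percentile(q[:,2],[5,50,95]).round(4),rc)
sc=load('scene');Ps=cloud(sc[1],sc[2])
for name,r,zl,zh in(('handle',(215,270,330,375),.222,.25),('lamp',(175,225,240,310),.048,.075)):
    q=pts(Ps,sc[0],r,zl,zh)
    if len(q)<5: print(name,len(q));continue
    rc=cv2.minAreaRect(q[:,:2].astype(np.float32)*1000)
    print('scene',name,len(q),q.mean(0).round(4),np.percentile(q[:,2],[5,50,95]).round(4),rc)
print(P[225,330:352:4].round(3)); 
for u,v in((262,275),(424,270),(261,135),(416,130),(341,268)): print(u,v,P[v,u].round(3))
E
```

```text
desk z 0.0010712102866703562 d zeros 0.004059244791666666
handle 233 [ 0.4881 -0.0433  0.2327] [0.2265 0.2331 0.2378] ((488.9175720214844, -43.065643310546875), (13.922690391540527, 109.99787902832031), 1.807077407836914)
top 18901 [ 0.5489 -0.0424  0.2013] [0.1943 0.2015 0.2076] ((575.0529174804688, -41.54804992675781), (382.3102111816406, 420.8424987792969), 1.1172540187835693)
lamp 532 [0.4012 0.3426 0.055 ] [0.0488 0.0549 0.0617] ((402.6540222167969, 343.8668518066406), (160.87574768066406, 53.811222076416016), 14.93122673034668)
cradle 532 [0.3966 0.3354 0.0142] [0.0087 0.0146 0.0189] ((404.591064453125, 343.2213439941406), (230.18116760253906, 168.28936767578125), 1.2812929153442383)
scene handle 238 [ 0.4843 -0.0491  0.2308] [0.2249 0.2312 0.2347] ((485.27874755859375, -45.96440887451172), (13.630895614624023, 110.47537231445312), 0.8507082462310791)
scene lamp 331 [0.3958 0.3379 0.0533] [0.0488 0.0534 0.0583] ((399.0050354003906, 339.3202209472656), (158.63717651367188, 53.61909866333008), 15.012149810791016)
[[ 0.487 -0.016  0.231]
 [ 0.484 -0.025  0.241]
 [ 0.485 -0.035  0.236]
 [ 0.485 -0.045  0.234]
 [ 0.486 -0.055  0.233]
 [ 0.486 -0.066  0.231]]
262 275 [0.382 0.165 0.116]
424 270 [ 0.408 -0.293  0.003]
261 135 [0.745 0.161 0.204]
416 130 [ 0.847 -0.297  0.001]
341 268 [ 0.385 -0.042  0.189]
```

View pics/crop1.png

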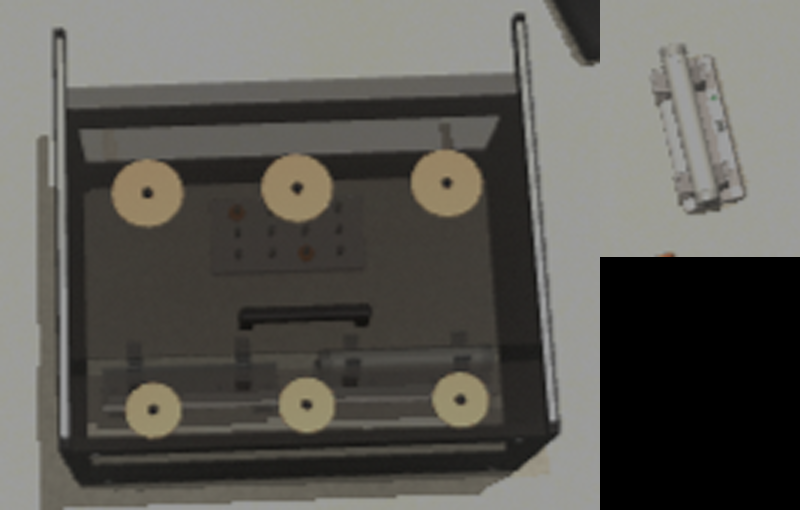

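The white tube does lie in the cradle. The fitted lamp is in the right bracket (crop pixel (400,358)), so the left one, at about (190,375), is empty. Next I fit the trainer pose and move the wrist camera over the handle.

```bash
cat >> h.py <<'E'
def mv(pos,Rt,s=None):
    """slide mm and dr from current state to target TCP pos / rotation matrix"""
    s=s or read_state(); R0=R.from_rotvec(s['orientation']).as_matrix()
    sl=R0.T@(np.array(pos)-s['tool_pos'])*1000; dr=R.from_matrix(R0.T@Rt).as_rotvec()
    print('slide',sl.round(1),'dr',dr.round(4),'rows',max(np.linalg.norm(sl)/50,np.degrees(np.linalg.norm(dr))/8.59).round(1))
def down(yaw):  # tool z down, tool x at yaw
    c,s=np.cos(yaw),np.sin(yaw); return np.array([[c,s,0],[s,-c,0],[0,0,-1.]])
E
python3 - <<'E'
from h import *
mv([.45,-.045,.56],down(np.radians(91.5)))
p=camera_params('wrist'); s=read_state()
Rc=R.from_rotvec(p['rvec']).as_matrix(); c=-Rc.T@p['tvec']; R0=R.from_rotvec(s['orientation']).as_matrix()
print('cam in tool',R0.T@(c-s['tool_pos']),'axes cols xyz',(R0.T@Rc.T).round(3),p['fx'])
for n in('top','scene'):
    im,d,pp=load(n);P=cloud(d,pp).reshape(-1,3)
    m=(P[:,2]>.199)&(P[:,2]<.214)&(P[:,0]>.35)&(P[:,0]<.8)&(P[:,1]>-.29)&(P[:,1]<.2)
    for lo,hi in((-.29,-.22),(.13,.2)):
        q=P[m&(P[:,1]>lo)&(P[:,1]<hi)&(P[:,0]>.42)]
        f=np.polyfit(q[:,0],q[:,1],1); print(n,len(q),'slope deg',np.degrees(np.arctan(f[0])),'y at .54',np.polyval(f,.54),'xmax',np.percentile(q[:,0],99))
E
```

```text
slide [ 423.  -440.1 -155.4] dr [-1.3000e-03 -1.2000e-03 -1.3352e+00] rows 12.6
cam in tool [0.08394224 0.00013201 0.01948812] axes cols xyz [[-0.001 -0.954 -0.301]
 [ 1.    -0.    -0.001]
 [ 0.001 -0.301  0.954]] 333.8790794054777
top 1186 slope deg 0.6518445746370234 y at .54 -0.2378509800940486 xmax 0.7597792881105416
top 1347 slope deg 0.8996872967639934 y at .54 0.15060201819225222 xmax 0.7512447054034931
scene 1584 slope deg 0.49488995758060095 y at .54 -0.24161009088661425 xmax 0.7570809037194559
scene 1026 slope deg 1.2041422296205075 y at .54 0.15106740761891482 xmax 0.7519187872358502
```

Request:
{"method": "servo_tool", "body": {"increments": [{"slide": [0,0,-80],"dr": [0,0,0],"jaw": 0},{"slide": [0,0,-155],"dr": [0,0,0],"jaw": 0},{"slide": [423,-440,-155],"dr": [0,0,-1.335],"jaw": 0.2},{"slide": [423,-440,-155],"dr": [0,0,-1.335],"jaw": 0.2},{"slide": [423,-440,-155],"dr": [0,0,-1.335],"jaw": 0.2},{"slide": [423,-440,-155],"dr": [0,0,-1.335],"jaw": 0.2},{"slide": [423,-440,-155],"dr": [0,0,-1.335],"jaw": 0.2},{"slide": [423,-440,-155],"dr": [0,0,-1.335],"jaw": 0.2},{"slide": [423,-440,-155],"dr": [0,0,-1.335],"jaw": 0.2},{"slide": [423,-440,-155],"dr": [0,0,-1.335],"jaw": 0.2},{"slide": [423,-440,-155],"dr": [0,0,-1.335],"jaw": 0.2},{"slide": [423,-440,-155],"dr": [0,0,-1.335],"jaw": 0.2},{"slide": [423,-440,-155],"dr": [0,0,-1.335],"jaw": 0.2},{"slide": [423,-440,-155],"dr": [0,0,-1.335],"jaw": 0.2},{"slide": [423,-440,-155],"dr": [0,0,-1.335],"jaw": 0.2},{"slide": [423,-440,-155],"dr": [0,0,-1.335],"jaw": 0.2}]}}

```text
t: 1.7
tool_pos: [0.4506, -0.0434, 0.5593]
orientation: [-2.187, -2.254, 0.001]
force: [-0.4, -0.6, 0.5]
opening: 0.0742
gripper_force: 0.0
```

```bash
python3 - <<'E'
from h import *
im,d,p=grab('wrist'); P=cloud(d,p); 
sc,ds,ps=grab('scene')
save(np.vstack([im,sc])[::2,::2][:480],'w1.png'); save(np.hstack([im,sc])[::2,::2],'w1.png')
print(np.median(d))
for zl,zh,nm in((.221,.245,'handle'),):
    m=(P[...,2]>zl)&(P[...,2]<zh)&(P[...,0]>.44)&(P[...,0]<.54)&(abs(P[...,1]+.045)<.09); q=P[m]
    print(nm,m.sum(),q.mean(0),np.percentile(q[:,2],[5,50,95]),cv2.minAreaRect(q[:,:2].astype(np.float32)*1000))
m=(P[...,2]>.18)&(P[...,2]<.212); q=P[m]; print(len(q),q.min(0),q.max(0),np.percentile(q,[1,99],axis=0))
E
```

```text
0.3430762
handle 1456 [ 0.48695089 -0.04053528  0.23268645] [0.22874774 0.23310946 0.23448851] ((487.6478576660156, -43.6785774230957), (12.420327186584473, 108.76378631591797), 0.9609778523445129)
104046 [ 0.38006324 -0.2258929   0.18004087] [0.72739928 0.1601374  0.21138938] [[ 0.38567963 -0.20940182  0.1944215 ]
 [ 0.70474306  0.15464684  0.204337  ]]
```

View pics/w1.png

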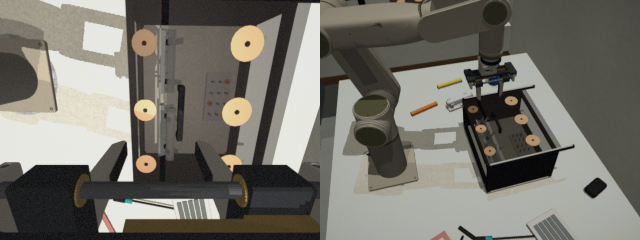

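The wrist view shows the handle bar at about (360,220) full-res and the white gripper body spread along tool y. In the scene view the gripper hangs above the trainer. The handle measures (0.4876, -0.0437), top 0.233, as expected.

```bash
python3 - <<'E'
from h import *
mv([.4874,-.0437,.395],down(np.radians(90.96)))
E
```

```text
slide [  0.9  37.8 164.3] dr [-0.0011  0.0004  0.0097] rows 3.4
```

Request:
{"method": "servo_tool", "body": {"increments": [{"slide": [0.9,37.8,40],"dr": [-0.001,0,0.01],"jaw": 0.3},{"slide": [0.9,37.8,80],"dr": [-0.001,0,0.01],"jaw": 0.3},{"slide": [0.9,37.8,115],"dr": [-0.001,0,0.01],"jaw": 0.3},{"slide": [0.9,37.8,145],"dr": [-0.001,0,0.01],"jaw": 0.4},{"slide": [0.9,37.8,164],"dr": [-0.001,0,0.01],"jaw": 0.5},{"slide": [0.9,37.8,164],"dr": [-0.001,0,0.01],"jaw": 0.8},{"slide": [0.9,37.8,164],"dr": [-0.001,0,0.01],"jaw": 1},{"slide": [0.9,37.8,164],"dr": [-0.001,0,0.01],"jaw": 1},{"slide": [0.9,37.8,164],"dr": [-0.001,0,0.01],"jaw": 1},{"slide": [0.9,37.8,164],"dr": [-0.001,0,0.01],"jaw": 1},{"slide": [0.9,37.8,164],"dr": [-0.001,0,0.01],"jaw": 1}], "force": 10}}

```text
t: 2.9
tool_pos: [0.488, -0.0433, 0.3968]
orientation: [2.202, 2.238, 0.002]
force: [-1.3, -0.8, 5.7]
opening: 0.0119
gripper_force: 10.0
```

Request:
{"method": "servo_tool", "body": {"increments": [{"slide": [0,20,0],"dr": [0,0,0],"jaw": 1},{"slide": [0,45,0],"dr": [0,0,0],"jaw": 1},{"slide": [0,75,0],"dr": [0,0,0],"jaw": 1},{"slide": [0,105,0],"dr": [0,0,0],"jaw": 1},{"slide": [0,135,0],"dr": [0,0,0],"jaw": 1},{"slide": [0,160,0],"dr": [0,0,0],"jaw": 1},{"slide": [0,175,0],"dr": [0,0,0],"jaw": 1},{"slide": [0,182,0],"dr": [0,0,0],"jaw": 1},{"slide": [0,187,0],"dr": [0,0,0],"jaw": 1},{"slide": [0,187,0],"dr": [0,0,0],"jaw": 1}]}}

```text
t: 3.9
tool_pos: [0.6756, -0.0401, 0.3969]
orientation: [2.201, 2.238, 0.003]
force: [2.5, -0.3, 3.4]
opening: 0.0115
gripper_force: 10.0
```

Request:
{"method": "servo_tool", "body": {"increments": [{"slide": [0,3,0],"dr": [0,0,0],"jaw": 1},{"slide": [0,6,0],"dr": [0,0,0],"jaw": 1},{"slide": [0,9,0],"dr": [0,0,0],"jaw": 1},{"slide": [0,9,0],"dr": [0,0,0],"jaw": 1}]}}

```text
t: 4.3
tool_pos: [0.682, -0.0401, 0.3967]
orientation: [-2.201, -2.236, 0.006]
force: [-20.3, -0.0, 13.9]
opening: 0.016
gripper_force: 10.0
```

Request:
{"method": "servo_tool", "body": {"increments": [{"slide": [0,6,0],"dr": [0,0,0],"jaw": 0.6},{"slide": [0,6,0],"dr": [0,0,0],"jaw": 0.5},{"slide": [0,6,-30],"dr": [0,0,0],"jaw": 0.5},{"slide": [0,6,-65],"dr": [0,0,0],"jaw": 0.5},{"slide": [40,-45,-65],"dr": [0,0,0],"jaw": 0.3},{"slide": [70,-90,-65],"dr": [0,0,0],"jaw": 0.3},{"slide": [90,-135,-65],"dr": [0,0,0],"jaw": 0.3},{"slide": [95,-165,-65],"dr": [0,0,0],"jaw": 0.3},{"slide": [95,-185,-65],"dr": [0,0,0],"jaw": 0.3},{"slide": [95,-185,-65],"dr": [0,0,0],"jaw": 0.3}]}}

```text
t: 5.3
tool_pos: [0.4951, 0.0527, 0.4611]
orientation: [2.201, 2.24, 0.002]
force: [0.5, -0.4, 0.3]
opening: 0.0651
gripper_force: 0.0
```

```bash
python3 - <<'E'
from h import *
s=read_state(); print(s['tool_pos'],s['q'].round(3))
im,d,p=grab('wrist'); save(im,'w2.png')
P=cloud(d,p)
for v in range(0,300,20): print(v,[tuple(int(round(1000*c)) for c in P[v,u]) for u in range(200,440,40)])
E
```

```text
[0.49509781 0.05265979 0.4610789 ] [ 0.003 -0.166  1.679  0.     1.627 -0.015]
0 [(354, 281, -1), (400, 281, 1), (445, 281, 1), (490, 282, 2), (535, 283, 1), (580, 284, 1)]
20 [(352, 261, -1), (399, 261, 2), (444, 262, 1), (490, 262, 2), (536, 264, -1), (582, 264, 2)]
40 [(351, 240, 2), (397, 241, 1), (444, 242, 0), (490, 242, 1), (537, 243, 1), (584, 244, -1)]
60 [(348, 219, 0), (396, 220, 2), (444, 221, 2), (491, 222, 1), (538, 222, 0), (585, 223, 1)]
80 [(347, 198, 0), (395, 199, -1), (443, 199, 2), (491, 200, 2), (539, 201, 1), (588, 202, -1)]
100 [(415, 157, 209), (441, 158, 208), (467, 158, 208), (492, 158, 208), (518, 159, 208), (544, 159, 209)]
120 [(409, 145, 196), (437, 146, 197), (443, 153, 13), (492, 154, 14), (540, 155, 13), (589, 156, 12)]
140 [(408, 132, 195), (436, 133, 195), (449, 131, 64), (492, 131, 15), (541, 132, 12), (591, 133, 13)]
160 [(407, 118, 196), (435, 119, 195), (449, 110, 66), (493, 113, 93), (543, 108, 11), (593, 109, 14)]
180 [(406, 104, 197), (435, 105, 196), (448, 88, 65), (493, 82, 12), (544, 83, 14), (595, 84, 12)]
200 [(404, 89, 196), (434, 90, 197), (448, 66, 65), (493, 56, 12), (545, 57, 12), (598, 58, 11)]
220 [(403, 74, 198), (433, 75, 197), (447, 42, 66), (494, 30, 12), (547, 31, 13), (599, 32, 16)]
240 [(401, 58, 196), (432, 58, 194), (447, 18, 67), (494, 2, 12), (548, 3, 13), (598, 8, 27)]
260 [(400, 42, 196), (431, 42, 195), (447, -7, 66), (494, 4, 94), (550, -26, 12), (601, -19, 28)]
280 [(398, 24, 196), (430, 25, 195), (439, -57, 13), (495, -57, 12), (551, -55, 13), (604, -49, 26)]
```

View pics/w2.png

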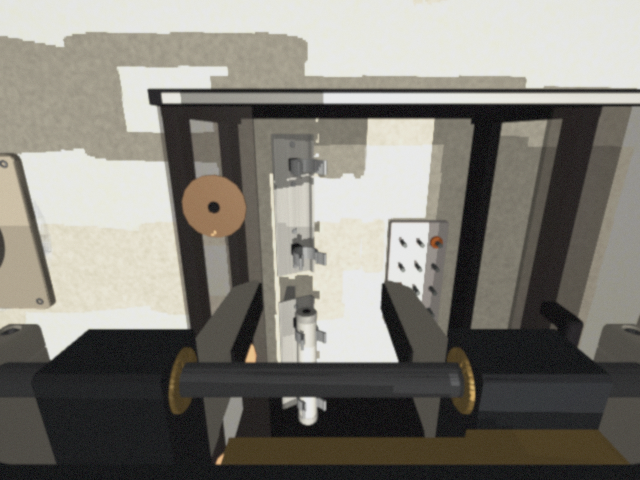

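The wrist view shows the left bracket empty, with clips at (308,167) and (308,256). The fitted lamp is in the right bracket at (308,310–420), and the panel is fully back. Next I fit the trainer frame.

```bash
python3 - <<'E'
from h import *
from scipy.optimize import least_squares
im,d,p=load('wrist');P=cloud(d,p)
# leaf inner edge
E=[]
for v in range(125,300,5):
    r=P[v,150:330]; m=(r[:,2]>.185)&(r[:,2]<.205); 
    if m.any(): E.append(r[m][np.argmax(r[m][:,0])])
E=np.array(E); f=np.polyfit(E[:,1],E[:,0],1); print('leaf edge x at y=-.043',np.polyval(f,-.043),'at .057',np.polyval(f,.057),'slope deg',np.degrees(np.arctan(-f[0])))
# left rail inner/outer at z~.207
q=P[85:115,160:620].reshape(-1,3); q=q[(q[:,2]>.203)&(q[:,2]<.213)]
print('rail y span',np.percentile(q[:,1],[2,98]),'slope',np.degrees(np.arctan(np.polyfit(q[:,0],q[:,1],1)[0])),'nearx',q[:,0].min(),'z',np.median(q[:,2]))
# fitted lamp tube
L=P[305:425,290:325].reshape(-1,3); L=L[(L[:,2]>.07)&(L[:,2]<.105)&(L[:,0]>.45)&(L[:,0]<.51)]
print('lamp pts',len(L),L.min(0),L.max(0))
def res(t): # axis x=t0+t1*(y+.143), z=t2
    return np.hypot(L[:,0]-t[0]-t[1]*(L[:,1]+.143),L[:,2]-t[2])-.012
o=least_squares(res,[.48,0,.085],loss='soft_l1',f_scale=.001); print('fitted axis x,slope,z',o.x, 'rms',np.sqrt(np.mean(o.fun**2)))
# clips of left bracket
x0,y0=.541,-.0425; yaw=np.radians(1.0)
Q=P[125:290,265:345].reshape(-1,3)-[x0,y0,0]; c,s=np.cos(yaw),np.sin(yaw)
T=np.c_[c*Q[:,0]+s*Q[:,1],-s*Q[:,0]+c*Q[:,1],Q[:,2]]-[-.06,.1,.085]
a=np.radians(28); by=T[:,0]*np.cos(a)-T[:,2]*np.sin(a); bz=T[:,0]*np.sin(a)+T[:,2]*np.cos(a); bx=-T[:,1]
k=(abs(by)<.02)&(bz>-.027)&(bz<.03); B=np.c_[bx,by,bz][k]*1000
for sg in(-1,1):
    b=B[(sg*B[:,0]>30)&(sg*B[:,0]<75)]; print('clip',sg,len(b),np.percentile(b,[2,25,50,75,98],axis=0).round(1).tolist())
    for zl,zh in((8,14),(14,18),(18,24)):
        h=b[(b[:,2]>zl)&(b[:,2]<zh)]; print(zl,len(h),np.histogram(h[:,1],np.arange(-20,22,4))[0])
pl=(abs(bx)<.035)&(abs(by)<.04)&(bz<-.02)&(bz>-.045); print('plate bz',np.median(bz[pl])*1000)
E
```

```text
leaf edge x at y=-.043 0.4484233847446168 at .057 0.446730412313569 slope deg 0.9699090947105715
rail y span [0.15498387 0.16728395] slope 0.953735345340233 nearx 0.38688496146464535 z 0.207580693919465
lamp pts 1815 [ 0.45628223 -0.24673865  0.07009934] [ 0.5038536  -0.06281583  0.10489569]
fitted axis x,slope,z [ 0.4802524  -0.0170687   0.08571854] rms 0.003683361991209516
clip -1 636 [[-71.0, -18.6, -26.1], [-54.4, -11.0, -11.2], [-50.2, 6.9, 0.1], [-45.7, 10.2, 13.1], [-34.3, 19.6, 20.3]]
8 99 [ 0  2 17  0  0  0 55 25  0  0]
14 51 [ 4  1  0  0  0  0  0 46  0  0]
18 94 [45  4  0  0  0  0  0 30 15  0]
clip 1 616 [[35.1, -18.7, -26.2], [44.9, -10.1, -12.0], [48.6, 4.8, -2.5], [53.3, 9.4, 11.3], [70.5, 19.2, 20.2]]
8 98 [ 0  8 21  0  0  0 48 21  0  0]
14 43 [ 4  0  0  0  0  0  0 36  3  0]
18 79 [37  0  0  0  0  0  0 27 15  0]
plate bz -31.549158384804542
```

The fits agree on the trainer at x0≈0.5385, y0≈-0.042, yaw≈0.97°: leaf edge, fitted-lamp axis and clip lips. Heights match the text. The empty left bracket is at world (0.477, 0.057, 0.0855). Now over to the lamp.

```bash
python3 - <<'E'
from h import *
mv([.40,.341,.40],down(np.radians(195)))
E
```

```text
slide [290.3 -91.7  60.9] dr [ 1.5000e-03  2.0000e-03 -1.8159e+00] rows 12.1
```

Request:
{"method": "servo_tool", "body": {"increments": [{"slide": [50,-15,0],"dr": [0,0,-0.15],"jaw": 0.3},{"slide": [100,-30,0],"dr": [0,0,-0.3],"jaw": 0.3},{"slide": [145,-45,0],"dr": [0,0,-0.45],"jaw": 0.3},{"slide": [190,-60,0],"dr": [0,0,-0.6],"jaw": 0.3},{"slide": [230,-75,0],"dr": [0,0,-0.75],"jaw": 0.3},{"slide": [260,-85,20],"dr": [0,0,-0.9],"jaw": 0.3},{"slide": [290,-92,40],"dr": [0,0,-1.05],"jaw": 0.3},{"slide": [290,-92,61],"dr": [0.001,0.002,-1.2],"jaw": 0.3},{"slide": [290,-92,61],"dr": [0.001,0.002,-1.35],"jaw": 0.3},{"slide": [290,-92,61],"dr": [0.001,0.002,-1.5],"jaw": 0.3},{"slide": [290,-92,61],"dr": [0.001,0.002,-1.65],"jaw": 0.3},{"slide": [290,-92,61],"dr": [0.001,0.002,-1.8],"jaw": 0.3},{"slide": [290,-92,61],"dr": [0.001,0.002,-1.816],"jaw": 0.3},{"slide": [290,-92,61],"dr": [0.001,0.002,-1.816],"jaw": 0.3}]}}

```text
t: 6.75
tool_pos: [0.4013, 0.3407, 0.3993]
orientation: [0.403, -3.114, -0.0]
force: [0.2, 0.1, -0.6]
opening: 0.0652
gripper_force: 0.0
```

```bash
python3 - <<'E'
from h import *
s=read_state(); print(s['tool_pos'],s['q'].round(3))
im,d,p=grab('wrist'); save(im,'w3.png')
P=cloud(d,p)
m=(P[...,2]>.047)&(P[...,2]<.066)&(np.hypot(P[...,0]-.4,P[...,1]-.341)<.1); L=P[m]; print(len(L))
from scipy.optimize import least_squares
def res(t):
    u=np.array([np.cos(t[2]),np.sin(t[2])]); n=np.array([-u[1],u[0]])
    return np.hypot((L[:,:2]-t[:2])@n,L[:,2]-t[3])-.0123
o=least_squares(res,[.4,.341,np.radians(15),.045],loss='soft_l1',f_scale=.001)
t=o.x;u=np.array([np.cos(t[2]),np.sin(t[2])]);n=np.array([-u[1],u[0]])
k=abs((L[:,:2]-t[:2])@n)<.01; a=(L[k,:2]-t[:2])@u
print('axis pt',t,np.degrees(t[2]),'along',np.percentile(a,[1,50,99]),'centre',t[:2]+u*(a.min()+a.max())/2, 'len',a.max()-a.min())
E
```

```text
[0.40134769 0.34065083 0.39928719] [ 6.060e-01 -6.600e-02  1.699e+00  1.000e-03  1.510e+00 -1.222e+00]
4187
axis pt [0.43589752 0.3522319  0.25867365 0.04471934] 14.82090816213261 along [-0.11470954 -0.04376088  0.04212045] centre [0.40130164 0.34307777] len 0.16047015869130205
```

View pics/w3.png

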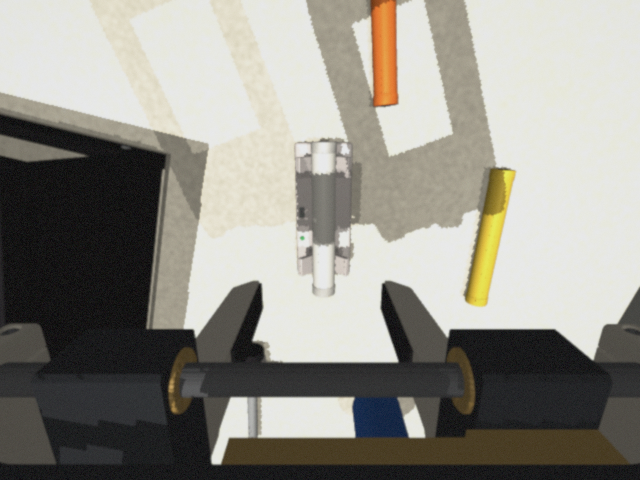

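The wrist view shows the white lamp in the cradle at (323,140–297), with yellow at (490,237) and orange at (385,50) well apart. The fit gives centre (0.4013, 0.3430), axis z 0.0447 and length 160 mm, which match the text. I grip 15 mm off centre, towards tool +x, so the wrist clears the handle later.

```bash
python3 - <<'E'
from h import *
mv([.3868,.3392,.2157],down(np.radians(194.82)))
E
```

```text
slide [ 14.1   2.2 183.7] dr [ 0.0005 -0.0012 -0.0018] rows 3.7
```

Request:
{"method": "servo_tool", "body": {"increments": [{"slide": [14,2.2,40],"dr": [0,-0.001,-0.002],"jaw": 0.3},{"slide": [14,2.2,85],"dr": [0,-0.001,-0.002],"jaw": 0.3},{"slide": [14,2.2,125],"dr": [0,-0.001,-0.002],"jaw": 0.3},{"slide": [14,2.2,155],"dr": [0,-0.001,-0.002],"jaw": 0.3},{"slide": [14,2.2,175],"dr": [0,-0.001,-0.002],"jaw": 0.3},{"slide": [14,2.2,184],"dr": [0,-0.001,-0.002],"jaw": 0.4},{"slide": [14,2.2,184],"dr": [0,-0.001,-0.002],"jaw": 0.6},{"slide": [14,2.2,184],"dr": [0,-0.001,-0.002],"jaw": 0.8},{"slide": [14,2.2,184],"dr": [0,-0.001,-0.002],"jaw": 1},{"slide": [14,2.2,184],"dr": [0,-0.001,-0.002],"jaw": 1},{"slide": [14,2.2,184],"dr": [0,-0.001,-0.002],"jaw": 1},{"slide": [14,2.2,184],"dr": [0,-0.001,-0.002],"jaw": 1}], "force": 35}}

```text
t: 8.0
tool_pos: [0.387, 0.339, 0.2168]
orientation: [-0.412, 3.113, 0.001]
force: [0.1, -4.2, 5.8]
opening: 0.0229
gripper_force: 35.0
```

```bash
cat >> h.py <<'E'
yaw=np.radians(.97); T=R.from_euler('z',yaw).as_matrix(); O=np.array([.5385,-.042,0.])
th=np.radians(43); zt=T@[-np.sin(th),0,-np.cos(th)]; xt=T@[0,1,0]; RT=np.c_[xt,np.cross(zt,xt),zt]
a28=np.radians(28); BZ=T@[np.sin(a28),0,np.cos(a28)]; BY=T@[np.cos(a28),0,-np.sin(a28)]; BC=O+T@[-.06,.1,.0855]
def place(s,up=0,d=.171,off=.015): return BC+off*xt-d*zt+s*BZ+np.array([0,0,up])
E
python3 - <<'E'
from h import *
print(BC,place(0),place(.05),place(.05,.2))
s=read_state(); s['tool_pos']=s['tool_pos']+[0,0,.27]; mv(place(.05,.2),RT,s)
E
```

```text
[0.47681571 0.05696994 0.0855    ] [0.59316678 0.07394206 0.21056148] [0.616637   0.07433944 0.25470886] [0.616637   0.07433944 0.45470886]
slide [-152.9 -315.3   32.3] dr [0.5306 0.6789 1.7204] rows 12.8
```

Request:
{"method": "servo_tool", "body": {"increments": [{"slide": [0,0,-15],"dr": [0,0,0],"jaw": 1},{"slide": [0,0,-40],"dr": [0,0,0],"jaw": 1},{"slide": [0,0,-80],"dr": [0,0,0],"jaw": 1},{"slide": [0,0,-125],"dr": [0,0,0],"jaw": 1},{"slide": [0,0,-170],"dr": [0,0,0],"jaw": 1},{"slide": [0,0,-210],"dr": [0,0,0],"jaw": 1},{"slide": [0,0,-245],"dr": [0,0,0],"jaw": 1},{"slide": [0,0,-265],"dr": [0,0,0],"jaw": 1},{"slide": [0,0,-270],"dr": [0,0,0],"jaw": 1},{"slide": [0,0,-270],"dr": [0,0,0],"jaw": 1}]}}

```text
t: 9.0
tool_pos: [0.3862, 0.3389, 0.4865]
orientation: [-0.412, 3.113, 0.002]
force: [-0.2, 0.2, -2.3]
opening: 0.0234
gripper_force: 35.0
```

```bash
python3 - <<'E'
from h import *
mv(place(.05,.2),RT)
s=read_state();R0=R.from_rotvec(s['orientation']); dr=R.from_matrix(R0.as_matrix().T@RT).as_rotvec()
for f in(.25,.5,.75):
    print(f,(R0*R.from_rotvec(dr*f)).as_matrix()[:,2].round(2))
E
```

```text
slide [-153.6 -315.5   31.6] dr [0.5308 0.6779 1.7212] rows 12.8
0.25 [-0.16 -0.14 -0.98]
0.5 [-0.36 -0.19 -0.92]
0.75 [-0.54 -0.14 -0.83]
```

Request:
{"method": "servo_tool", "body": {"increments": [{"slide": [-5,-10,1],"dr": [0.02,0.02,0.055],"jaw": 1},{"slide": [-14,-30,3],"dr": [0.05,0.065,0.165],"jaw": 1},{"slide": [-24,-50,5],"dr": [0.085,0.108,0.275],"jaw": 1},{"slide": [-34,-70,7],"dr": [0.118,0.151,0.383],"jaw": 1},{"slide": [-44,-90,9],"dr": [0.151,0.194,0.491],"jaw": 1},{"slide": [-54,-111,11],"dr": [0.187,0.239,0.607],"jaw": 1},{"slide": [-65,-134,13],"dr": [0.225,0.288,0.73],"jaw": 1},{"slide": [-76,-156,16],"dr": [0.262,0.335,0.85],"jaw": 1},{"slide": [-87,-178,18],"dr": [0.3,0.383,0.972],"jaw": 1},{"slide": [-98,-201,20],"dr": [0.338,0.432,1.097],"jaw": 1},{"slide": [-109,-223,22],"dr": [0.376,0.48,1.218],"jaw": 1},{"slide": [-119,-245,25],"dr": [0.412,0.526,1.336],"jaw": 1},{"slide": [-129,-265,27],"dr": [0.446,0.57,1.446],"jaw": 1},{"slide": [-138,-284,28],"dr": [0.478,0.61,1.55],"jaw": 1},{"slide": [-146,-300,30],"dr": [0.505,0.645,1.638],"jaw": 1},{"slide": [-151,-310,31],"dr": [0.522,0.667,1.693],"jaw": 1},{"slide": [-153.6,-315.5,31.6],"dr": [0.531,0.678,1.721],"jaw": 1},{"slide": [-153.6,-315.5,31.6],"dr": [0.531,0.678,1.721],"jaw": 1},{"slide": [-153.6,-315.5,31.6],"dr": [0.531,0.678,1.721],"jaw": 1}]}}

```text
t: 10.9
tool_pos: [0.6165, 0.0746, 0.4532]
orientation: [-1.767, -1.8, 0.712]
force: [0.6, -0.5, -0.9]
opening: 0.0232
gripper_force: 35.0
```

```bash
python3 - <<'E'
from h import *
s=read_state(); print(s['q'].round(3),s['tool_pos']); mv(place(.05,.2),RT,s); mv(place(.05,0),RT,s)
im,d,p=grab('wrist'); sc,ds,ps=grab('scene')
save(np.hstack([im[::2,::2],sc[80:320,200:520]]),'w4.png')
# held lamp in tool frame
P=cloud(d,p); R0=R.from_rotvec(s['orientation']).as_matrix(); Q=(P-s['tool_pos'])@R0
m=(abs(Q[...,1])<.02)&(Q[...,2]>.14)&(Q[...,2]<.19)&(Q[...,0]<.12); L=Q[m]; print(len(L),np.percentile(L,[1,50,99],axis=0).round(4))
Ps=cloud(ds,ps); Q=(Ps-s['tool_pos'])@R0; m=(abs(Q[...,1])<.025)&(Q[...,2]>.145)&(Q[...,2]<.2)&(abs(Q[...,0])<.15); L=Q[m]; print('scene',len(L),np.percentile(L,[1,50,99],axis=0).round(4)) if m.any() else 0
E
```

```text
[0.035 0.554 0.977 0.015 2.364 0.023] [0.61653956 0.07460631 0.45320317]
slide [-0.3 -1.  -1.2] dr [-0.0021  0.0013  0.0008] rows 0.0
slide [ -0.2 135.7 144.8] dr [-0.0021  0.0013  0.0008] rows 4.0
12675 [[-0.073  -0.0186  0.1417]
 [ 0.0094 -0.0003  0.1616]
 [ 0.0648  0.0186  0.1797]]
scene 696 [[-0.0965 -0.0232  0.1457]
 [-0.0215 -0.0101  0.1683]
 [ 0.0624  0.0216  0.1858]]
```

View pics/w4.png

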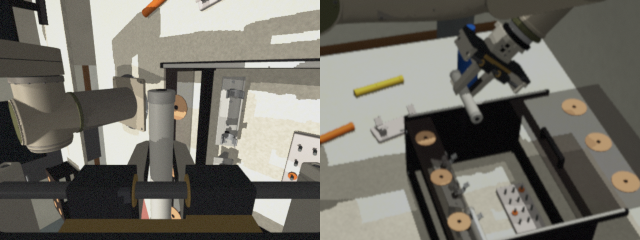

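The lamp is held straight: its end sits at (165,95) in the left half, with the empty bracket at (235,110). The scene half shows the gripper above the open trainer. I fit the held tube's axis in the tool frame.

```bash
python3 - <<'E'
from h import *
from scipy.optimize import least_squares
s=read_state(); im,d,p=load('wrist'); P=cloud(d,p); R0=R.from_rotvec(s['orientation']).as_matrix(); Q=(P-s['tool_pos'])@R0
m=(abs(Q[...,1])<.0135)&(Q[...,2]>.145)&(Q[...,2]<.19)&(Q[...,0]<.08)&(Q[...,0]>.018); L=Q[m]
def res(t): return np.hypot(L[:,1]-t[0]-t[1]*L[:,0],L[:,2]-t[2]-t[3]*L[:,0])-.0121
o=least_squares(res,[0,0,.171,0],loss='soft_l1',f_scale=.001); print(len(L),o.x,np.sqrt((o.fun**2).mean()),'end',np.percentile(L[:,0],99.5))
E
```

```text
5398 [-1.94558499e-06  3.70700150e-03  1.73253579e-01 -1.72509157e-02] 0.0013619466847171644 end 0.06529673241049254
```

Request:
{"method": "servo_tool", "body": {"increments": [{"slide": [0,10,11],"dr": [-0.002,0.001,0.001],"jaw": 1},{"slide": [0,30,32],"dr": [-0.002,0.001,0.001],"jaw": 1},{"slide": [0,55,57],"dr": [-0.002,0.001,0.001],"jaw": 1},{"slide": [0,80,84],"dr": [-0.002,0.001,0.001],"jaw": 1},{"slide": [0,105,110],"dr": [-0.002,0.001,0.001],"jaw": 1},{"slide": [0,125,131],"dr": [-0.002,0.001,0.001],"jaw": 1},{"slide": [0,135.7,142.8],"dr": [-0.002,0.001,0.001],"jaw": 1},{"slide": [0,135.7,142.8],"dr": [-0.002,0.001,0.001],"jaw": 1},{"slide": [0,135.7,142.8],"dr": [-0.002,0.001,0.001],"jaw": 1}]}}

```text
t: 11.9
tool_pos: [0.6185, 0.0742, 0.2578]
orientation: [-1.772, -1.8, 0.709]
force: [-0.6, 0.3, -1.3]
opening: 0.023
gripper_force: 35.0
```

```bash
python3 - <<'E'
from h import *
s=read_state(); print(s['force']); mv(place(.022,0,.173),RT,s); mv(place(0,0,.173),RT,s)
im,d,p=grab('wrist'); save(im,'w5.png'); P=cloud(d,p)
Q=P-BC; bx,by,bz=-(Q@xt),Q@BY,Q@BZ
for c in(-.05,.05):
  k=(abs(bx-c)<.007)&(abs(by)<.03)&(bz<.028)&(bz>-.02); print(c,k.sum(),np.histogram(by[k&(bz>.013)]*1000,np.arange(-22,24,4))[0])
k=(abs(by)<.02)&(bz>.03)&(bz<.08)&(bx<-.04); print('lamp by,bz',k.sum(),np.median(by[k]),np.percentile(bz[k],98),bx[k].min())
E
```

```text
[-0.60166785  0.32363142 -1.30266969]
slide [ 0.1  8.  28.6] dr [ 0.0012 -0.0001 -0.0014] rows 0.6
slide [ 0.2 13.7 49.8] dr [ 0.0012 -0.0001 -0.0014] rows 1.0
-0.05 565 [  0   0   0   0   0   0   0   0 100 109   0]
0.05 45 [0 0 0 0 0 0 0 0 0 0 0]
lamp by,bz 4750 0.002807549383268928 0.06570422258392883 -0.0806652954278933
```

View pics/w5.png

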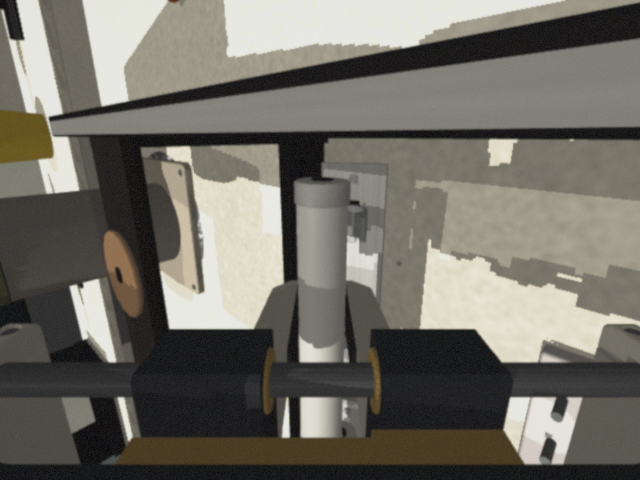

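The wrist view shows the lamp end at (322,190), centred on the bracket, with the clip just beyond it at (357,222). Inserting now.

Request:
{"method": "servo_tool", "body": {"increments": [{"slide": [0,3,10],"dr": [0.001,0,-0.001],"jaw": 1},{"slide": [0,5.5,20],"dr": [0.001,0,-0.001],"jaw": 1},{"slide": [0,8,28.6],"dr": [0.001,0,-0.001],"jaw": 1},{"slide": [0,8,28.6],"dr": [0.001,0,-0.001],"jaw": 1}]}}

```text
t: 12.35
tool_pos: [0.6036, 0.0738, 0.2288]
orientation: [-1.769, -1.797, 0.711]
force: [0.7, -0.1, -1.7]
opening: 0.0228
gripper_force: 35.0
```

Request:
{"method": "servo_tool", "body": {"increments": [{"slide": [0,1.3,5],"dr": [0,0,0],"jaw": 1},{"slide": [0,2.2,8],"dr": [0,0,0],"jaw": 1},{"slide": [0,3,11],"dr": [0,0,0],"jaw": 1},{"slide": [0,3,11],"dr": [0,0,0],"jaw": 1}]}}

```text
t: 12.75
tool_pos: [0.5998, 0.0737, 0.2213]
orientation: [-1.771, -1.8, 0.708]
force: [1.8, 0.7, 2.9]
opening: 0.023
gripper_force: 35.0
```

Request:
{"method": "servo_tool", "body": {"increments": [{"slide": [0,1,3.5],"dr": [0,0,0],"jaw": 1},{"slide": [0,1.9,7],"dr": [0,0,0],"jaw": 1},{"slide": [0,2.7,10],"dr": [0,0,0],"jaw": 1},{"slide": [0,2.7,10],"dr": [0,0,0],"jaw": 1}]}}

```text
t: 13.15
tool_pos: [0.5944, 0.0737, 0.211]
orientation: [-1.77, -1.799, 0.709]
force: [2.6, -0.1, 1.5]
opening: 0.0231
gripper_force: 35.0
```

```bash
python3 - <<'E'
from h import *
s=read_state(); print(s['force'],s['wrist_torque'],s['q'].round(2)); mv(place(0,0,.173),RT,s)
E
```

```text
[ 2.60674255 -0.11217422  1.46694542] [-0.03122635 -0.51998647  0.07175498] [0.03 0.68 1.26 0.01 1.96 0.02]
slide [ 0.3 -0.6 -0.8] dr [-0.0004 -0.0003 -0.0007] rows 0.0
```

Request:
{"method": "servo_tool", "body": {"increments": [{"slide": [0,0.3,1],"dr": [0,0,0],"jaw": 1},{"slide": [0,0.3,1],"dr": [0,0,0],"jaw": 1},{"slide": [0,0,0],"dr": [0,0,0],"jaw": 0.62},{"slide": [0,0,0],"dr": [0,0,0],"jaw": 0.62},{"slide": [0,0,0],"dr": [0,0,0],"jaw": 0.62}]}}

```text
t: 13.65
tool_pos: [0.5943, 0.0736, 0.2108]
orientation: [-1.77, -1.798, 0.71]
force: [0.2, 0.0, -0.2]
opening: 0.035
gripper_force: 0.0
```

```bash
cat >> h.py <<'E'
from scipy.optimize import least_squares
def lampfit(cam,lo,hi,c=BC):
    im,d,p=load(cam);P=cloud(d,p);Q=P-c; B=np.stack([-(Q@xt),Q@BY,Q@BZ],-1)
    m=(abs(B[...,1])<.014)&(abs(B[...,2])<.02)&(B[...,0]>lo)&(B[...,0]<hi); L=B[m]
    f=lambda t:np.hypot(L[:,1]-t[0]-t[1]*L[:,0],L[:,2]-t[2]-t[3]*L[:,0])-.0122
    o=least_squares(f,[0,0,0,0],loss='soft_l1',f_scale=.001); print(cam,len(L),o.x.round(4),'rms',np.sqrt((o.fun**2).mean()).round(4),'x range',np.percentile(L[:,0],[.5,99.5]).round(4))
E
python3 - <<'E'
from h import *
s=read_state(); print(s['force'],s['opening'],s['gripper_force'])
grab('wrist'); lampfit('wrist',-.09,-.02); grab('scene'); lampfit('scene',-.09,.09); mv(place(.06,0,.173),RT,s);mv(place(.06,.24,.173),RT,s)
E
```

```text
[ 0.24657559  0.0143992  -0.174786  ] 0.03501576181642126 0.0
wrist 7053 [-0.0005 -0.0061 -0.0002 -0.0061] rms 0.0026 x range [-0.0803 -0.0204]
scene 178 [-0.002   0.0027 -0.0021  0.0083] rms 0.0032 x range [-0.0812  0.0817]
slide [  0.4 -16.3 -59. ] dr [-0.0013 -0.0002 -0.0008] rows 1.2
slide [   0.3 -180.2 -234.3] dr [-0.0013 -0.0002 -0.0008] rows 5.9
```

The lamp fits home: about 1 mm off across and in depth, tilt under 0.01 rad, ends at ±81 mm, fingers free. Retracting.

Request:
{"method": "servo_tool", "body": {"increments": [{"slide": [0,-2,-8],"dr": [0,0,0],"jaw": 0.6},{"slide": [0,-7,-25],"dr": [0,0,0],"jaw": 0.6},{"slide": [0,-12,-45],"dr": [0,0,0],"jaw": 0.6},{"slide": [0,-16,-59],"dr": [0,0,0],"jaw": 0.6},{"slide": [0,-30,-75],"dr": [0,0,0],"jaw": 0.6},{"slide": [0,-60,-107],"dr": [0,0,0],"jaw": 0.6},{"slide": [0,-90,-139],"dr": [0,0,0],"jaw": 0.6},{"slide": [0,-125,-175],"dr": [0,0,0],"jaw": 0.6},{"slide": [0,-155,-207],"dr": [0,0,0],"jaw": 0.6},{"slide": [0,-180,-234],"dr": [0,0,0],"jaw": 0.6},{"slide": [0,-180,-234],"dr": [0,0,0],"jaw": 0.6}]}}

```text
t: 14.85
tool_pos: [0.6221, 0.0742, 0.5132]
orientation: [-1.777, -1.806, 0.701]
force: [0.1, -0.9, 1.2]
opening: 0.0371
gripper_force: 0.0
```

```bash
python3 - <<'E'
from h import *
grab('wrist'); grab('top'); lampfit('wrist',-.09,.03); lampfit('top',-.09,.09)
for n in('wrist','top'):
    im,d,p=load(n);P=cloud(d,p); m=(P[...,2]>.221)&(P[...,2]<.24)&(abs(P[...,0]-.68)<.04)&(abs(P[...,1]+.04)<.08); q=P[m]
    if len(q)>20: print(n,len(q),q.mean(0),cv2.minAreaRect(q[:,:2].astype(np.float32)*1000))
mv([.680,-.0398,.47],down(np.radians(90.97)))
E
```

```text
wrist 2132 [-0.     -0.0021 -0.0003 -0.0075] rms 0.0018 x range [-0.0796  0.0292]
top 3 [-1.2917 16.0703 -1.4909 18.8371] rms 0.0 x range [0.0792 0.0796]
top 197 [ 0.67827809 -0.04797791  0.23236377] ((679.3582153320312, -44.682987213134766), (14.627725601196289, 95.90229797363281), 1.6862388849258423)
slide [-114.9   65.7  -10.8] dr [-0.7475  0.     -0.0008] rows 5.0
```

Request:
{"method": "servo_tool", "body": {"increments": [{"slide": [-25,14,-12],"dr": [-0.15,0,0],"jaw": 0.5},{"slide": [-50,28,-12],"dr": [-0.3,0,0],"jaw": 0.5},{"slide": [-75,42,-12],"dr": [-0.45,0,0],"jaw": 0.5},{"slide": [-98,56,-11],"dr": [-0.6,0,0],"jaw": 0.5},{"slide": [-115,66,-11],"dr": [-0.7475,0,-0.001],"jaw": 0.5},{"slide": [-115,66,-11],"dr": [-0.7475,0,-0.001],"jaw": 0.5},{"slide": [-115,66,-11],"dr": [-0.7475,0,-0.001],"jaw": 0.5}]}}

```text
t: 15.65
tool_pos: [0.6793, -0.04, 0.4667]
orientation: [-2.198, -2.234, 0.009]
force: [-0.3, 0.6, 1.1]
opening: 0.0468
gripper_force: 0.0
```

```bash
python3 - <<'E'
from h import *
grab('wrist');im,d,p=load('wrist');P=cloud(d,p); m=(P[...,2]>.225)&(P[...,2]<.24)&(abs(P[...,0]-.68)<.03)&(abs(P[...,1]+.04)<.08); q=P[m]
print(len(q),np.percentile(q,[2,50,98],axis=0).round(4))
mv([.680,-.0398,.396],down(np.radians(90.97)))
E
```

```text
2571 [[ 0.6721 -0.0919  0.2302]
 [ 0.6783 -0.0338  0.2332]
 [ 0.6843  0.0127  0.2346]]
slide [-0.4  0.9 71.3] dr [-0.0085 -0.0008  0.0002] rows 1.4
```

Request:
{"method": "servo_tool", "body": {"increments": [{"slide": [0,-0.7,25],"dr": [-0.0085,0,0],"jaw": 0.5},{"slide": [0,-0.7,50],"dr": [-0.0085,0,0],"jaw": 0.5},{"slide": [0,-0.7,71],"dr": [-0.0085,0,0],"jaw": 0.5},{"slide": [0,-0.7,71],"dr": [-0.0085,0,0],"jaw": 0.7},{"slide": [0,-0.7,71],"dr": [-0.0085,0,0],"jaw": 1},{"slide": [0,-0.7,71],"dr": [-0.0085,0,0],"jaw": 1},{"slide": [0,-0.7,71],"dr": [-0.0085,0,0],"jaw": 1},{"slide": [0,-0.7,71],"dr": [-0.0085,0,0],"jaw": 1}], "force": 15}}

```text
t: 16.5
tool_pos: [0.6784, -0.0399, 0.399]
orientation: [2.201, 2.239, 0.002]
force: [-11.9, 0.8, 12.9]
opening: 0.012
gripper_force: 14.9
```

Request:
{"method": "servo_tool", "body": {"increments": [{"slide": [0,-10,0],"dr": [0,0,0],"jaw": 1},{"slide": [0,-30,0],"dr": [0,0,0],"jaw": 1},{"slide": [0,-60,0],"dr": [0,0,0],"jaw": 1},{"slide": [0,-90,0],"dr": [0,0,0],"jaw": 1},{"slide": [0,-120,0],"dr": [0,0,0],"jaw": 1},{"slide": [0,-150,0],"dr": [0,0,0],"jaw": 1},{"slide": [0,-175,0],"dr": [0,0,0],"jaw": 1},{"slide": [0,-190,0],"dr": [0,0,0],"jaw": 1},{"slide": [0,-198,0],"dr": [0,0,0],"jaw": 1},{"slide": [0,-200,0],"dr": [0,0,0],"jaw": 1},{"slide": [0,-200,0],"dr": [0,0,0],"jaw": 1}]}}

```text
t: 17.6
tool_pos: [0.4794, -0.0433, 0.3989]
orientation: [2.198, 2.236, 0.01]
force: [-1.0, 1.0, 8.9]
opening: 0.0116
gripper_force: 15.0
```

Creep to the stop.

Request:
{"method": "servo_tool", "body": {"increments": [{"slide": [0,-2,0],"dr": [0,0,0],"jaw": 1},{"slide": [0,-4,0],"dr": [0,0,0],"jaw": 1},{"slide": [0,-6,0],"dr": [0,0,0],"jaw": 1},{"slide": [0,-8,0],"dr": [0,0,0],"jaw": 1},{"slide": [0,-8,0],"dr": [0,0,0],"jaw": 1}]}}

```text
t: 18.1
tool_pos: [0.472, -0.0434, 0.3989]
orientation: [2.197, 2.235, 0.011]
force: [1.3, 1.6, 8.3]
opening: 0.0121
gripper_force: 15.0
```

Request:
{"method": "servo_tool", "body": {"increments": [{"slide": [0,-1,0],"dr": [0,0,0],"jaw": 1},{"slide": [0,-2,0],"dr": [0,0,0],"jaw": 1},{"slide": [0,-3,0],"dr": [0,0,0],"jaw": 1},{"slide": [0,-3,0],"dr": [0,0,0],"jaw": 1}]}}

```text
t: 18.5
tool_pos: [0.4707, -0.0434, 0.3989]
orientation: [2.193, 2.232, 0.018]
force: [20.0, 1.6, -3.5]
opening: 0.0119
gripper_force: 15.0
```

Stop reached (20 N). Release, rise and check.

Request:
{"method": "servo_tool", "body": {"increments": [{"slide": [0,2,0],"dr": [0,0,0],"jaw": 0.8},{"slide": [0,2,0],"dr": [0,0,0],"jaw": 0.55},{"slide": [0,2,0],"dr": [0,0,0],"jaw": 0.5},{"slide": [0,2,-5],"dr": [0,0,0],"jaw": 0.5},{"slide": [0,2,-30],"dr": [0,0,0],"jaw": 0.5},{"slide": [0,2,-70],"dr": [0,0,0],"jaw": 0.5},{"slide": [0,2,-120],"dr": [0,0,0],"jaw": 0.5},{"slide": [0,2,-160],"dr": [0,0,0],"jaw": 0.5},{"slide": [0,2,-160],"dr": [0,0,0],"jaw": 0.5}]}}

```text
t: 19.4
tool_pos: [0.4693, -0.0435, 0.5636]
orientation: [2.194, 2.231, 0.015]
force: [0.2, -0.0, 0.1]
opening: 0.0464
gripper_force: 0.0
```

```bash
python3 - <<'E'
from h import *
im,d,p=grab('wrist'); P=cloud(d,p); m=(P[...,2]>.225)&(P[...,2]<.24)&(abs(P[...,0]-.475)<.04)&(abs(P[...,1]+.04)<.09); q=P[m]
print(len(q),np.percentile(q,[2,50,98],axis=0).round(4), 'panel ~',np.median(q[:,0])-(.5385-.065))
s=read_state();print(s['tool_pos'],s['force'])
t,dd,pp=grab('top'); save(np.hstack([im[::2,::2],t[110:350,110:430]]),'end.png')
E
```

```text
1342 [[ 0.4675 -0.0958  0.2304]
 [ 0.4733 -0.0395  0.2332]
 [ 0.4791  0.0086  0.2349]] panel ~ -0.00023889597112797256
[ 0.46944605 -0.04355877  0.56013528] [-0.12793523  0.22579505 -0.92570352]
```

View pics/end.png

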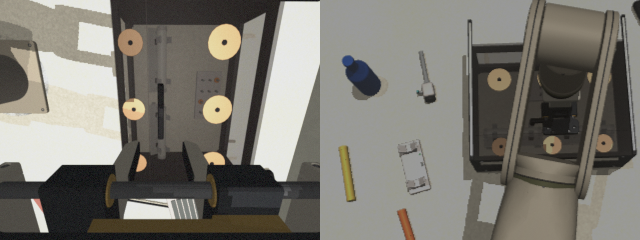

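The panel is shut (about 0 mm) with the lamp tube seen in the left bracket at (160,55). The cradle at (413,165) is empty, and the bottle and trocar stand where they were.

```bash
python3 -c "from plant import close_job; print(close_job())"
```

```text
the job is handed in; nothing more can be done
None
```

The lamp is snapped home in both clips of the left bracket (within about 1 mm and 0.01 rad by the wrist camera), the panel is shut against its stop, and I handed the job in at about 19.5 s; the result of the judging was not shown.

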